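Lock the rocking mixer with its linchpin

ROBOT

A 6-joint arm with a two-finger parallel gripper is mounted at the origin on the work surface. World frame = base frame: x ahead of the robot, y to its left, z up, the work surface at z = 0. Lengths are in mm, angles in degrees, forces in N, time in s.
With the tool pointing down it reaches from about 275 to 775 mm from the base axis. Payload 14.6 kg.
Tool frame: the origin (TCP) lies midway between the tips of the shut fingers; the grasp point (between the pads) lies 19 mm behind it (arm.hold_point_z is the distance from the TCP to the grasp point, in mm); z points along the fingers, y is the line along which they close (so a half turn about z gives the same grasp; the last joint's range is limited). The gripper opens to 85 mm and grips with 20 to 120 N. Pads are 22 mm wide; open, the fingers measure 114 mm over their backs; the gripper's body (76 mm by 85 mm) begins 54 mm behind the grasp point. The pads swing forward as they close: fully open they stand 13 mm farther back than shut.
Start: joints at [58.768, 15.075, -2.767, 72.158, 0, 81.102], TCP at [199.506, 485.619, 231.278] pointing down, gripper open.
Joint ranges: [-151.79, 151.79], [-50.71, 97.33], [-67.44, 78.34], [-121.81, 120.89], [-77.56, 73.72], [-180, 180]. Speed limits (degrees/s): [108.29, 108.29, 147.25, 159.86, 180, 180].

INTERFACE

Orientations are given as a 3x3 rotation matrix whose columns are the frame's x, y, z axes.
In Python, from rig import monitor, cams, close_job, arm gives the robot as it stands. The module is installed in compiled form; this text tells all that it offers.
- The arm moves only by the tool jog_arm, never from a script. Its argument "commands" is a list of rows, each a list of 3 entries, a list of its own where there are three numbers: the opening, from 0 (shut) to 1 (fully open), then the shift along the tool's x, y, z scaled (see below), then the turn about the tool's z scaled (see below). A call has 1 to 5 rows; each row shifts and turns the commanded pose from where the row before left it, along the tool's axes as they then stand; what a row does not reach is not made up. The controller multiplies each number of a shift by 20 mm and each number of a turn by 60 degrees. A row lasts 1/12 s, in which the tool goes at most 41.7 mm and 7.16 degrees, less where a joint would pass 70% of its speed; a pose out of reach is approached as far as the arm can. A call with a number of a shift or a turn outside -1 to 1 is refused whole. A call with a gripper value outside its range is refused whole. The fingers move at their own pace and stop on an object; "newtons" is the grip in N (left out, the last holds). Time passes only in rows, so rows that do not move let the fingers close. It gives the time, the measured TCP pose, the force, the opening and the grip force at its end, in the units of the state.
- monitor.state(): the state, without advancing time (a new reading comes with each control period).
- cams.snapshot(name): name is "side" or "top"; returns a dict with "img" (384x512x3 uint8, red, green, blue), "K" (3x3 intrinsics, pixels), "dist" ([k1, k2, p1, p2, k3] as OpenCV has them; the pictures are not rectified), "position" and "attitude" of the camera in the world. Camera axes: x right, y up, looking along -z (the intrinsics and any distortion apply to the point x, -y, -z); pixel columns grow to the right and rows downward; lengths in mm; the calibration is good to about 2 mm. A picture is of the moment at which its call begins. There is no depth.
- close_job(): hands the job in; it is judged then, once.
The state is a dict: "t": time; "q": joint angles; "qvel": joint speeds; "effort": joint torques, N m; "eef_pos": TCP position; "tcp_rot": TCP orientation; "force": force on the tool from outside, world axes, zero at the start; "wrist_torque": the same for the moment, N m; "gripper_width": opening from 0.0 (shut) to 1.0 (fully open); "grasp_force": force on a finger pad.
Only numpy, scipy, OpenCV 4.12 (cv2) and the standard library are available. Lean on these libraries where they do the work, as an engineer would, in place of code of your own. Each camera call takes 0.05 s, during which the arm holds its last target. There are 200 camera calls.

TASK

Lock the rocking mixer for moving: pull the ringed linchpin up out of its stowage block, lay it down flat on the open bench and let go of it, then take it again another way and push it through the clevis in front of the mixer until its shoulder is home against the lug, ring uppermost. Then swing the sprung ring down over the pin's end until it snaps past and lies fully down, locked. Leave the pin locked in the clevis, and do not disturb the other things on the bench.

Things in the scene. Friction and masses are not known exactly. Their poses are not given: they have to be found in the camera images.
- bore_mouth (a point): Centre of the entry of the clevis bore, 110 mm above the bench, in front of the white rocking mixer. y points into the bore, the way the pin is pushed (roughly to the robot's left), z up, x towards the mixer. Clevis: two steel lugs and a tongue, y = 0 to 50 mm, 28 mm wide in x, top 18 mm above the bore axis. The bore is square, 17 mm wide, sides level, right through.
- pin_head (a point): Centre of the head of the loose steel linchpin (about 0.25 kg). z runs along the pin from tip to head, x to the side where the ring stands open, y along the ring's hinge. Head: block 24 x 24 mm, 60 mm long (z = -30 to 30). Its two y faces are free to grip, except within 14 mm of the shoulder, where the ring is hinged. At the start the pin stands upright, tip down, in the stowage block.
- pin_shoulder (a point): Centre of the linchpin's shoulder, where head meets shank, 30 mm tipward of pin_head; same axes. It meets bore_mouth when the pin is home.
- pin_tip (a point): The end of the linchpin's nose, 66 mm tipward of the shoulder; same axes.
- ring_tab (a point): Centre of the flat thumb tab (30 x 30 x 5 mm) at the free end of the linchpin's ring, 89.5 mm from the hinge. The ring is a loop of 6 mm wire: two legs, 36 mm clear between them, that straddle the lugs, and a crossbar 73.5 mm from the hinge; the tab points outwards from the crossbar. Pushing the tab down from above once the pin is in swings the ring; the tab moves on an arc.
- ring (a joint): Ring angle, rad. 0 = locked: fully down, crossbar past the nose, legs 0.2 rad beyond the pin's axis. Grows as it opens to the pin's +x side, at most 1.2; starts at 0.85 to 1.1. A stiff hinge (0.05 N m) holds it where left. Between about 0.35 and 0.1 the crossbar must be forced over the nose: the sprung loop gives outwards a few mm under up to 15 N on the tab, then snaps in.
- stow: White plastic stowage block fixed to the bench: origin on the bench under the pin; 40 mm (x) by 28 mm (y), 100 mm high, on a foot 80 x 80 x 8 mm centred 20 mm towards -x. Its square hole, 18 mm wide and 70 mm deep, opens upwards. The stowed pin's ring hangs on its +x side.
- heat_block: Bystander: a fixed grey heating block, 80 x 100 mm, 62 mm high; origin at the centre of its underside. It and the stowage block may change places.
- plain_pin: Bystander: a loose plain steel pin without a ring, lying on the bench, 120 mm long, 24 mm high at its head; origin below the joint of head and shank, shank to +x. Not the one to use.
- tube_rack: Bystander: blue tube rack, 90 x 160 mm, 53 mm high; origin at the centre of its underside.
- amber_bottle: Bystander: amber bottle, 60 mm wide, 110 mm high; origin under its centre.
- beaker: Bystander: glass beaker, 70 mm wide, 90 mm high; origin under its centre.
- tip_box: Bystander: yellow box, 80 x 120 mm, 50 mm high; origin under its centre.
- timer: Bystander: small white timer, 60 x 70 mm, 22 mm high; origin under its centre.
- pin: The linchpin as a whole: origin at its shoulder, same axes as pin_head. Below the head is a square shank, 14 x 14 mm, 66 mm long, its last 10 mm a tapered nose. It balances within the head, so it lies steadily, axis level 12 mm above the bench, on the head's side opposite the ring (ring upwards).
- rocker: The fixed white rocking mixer with its clevis; origin on the bench straight below bore_mouth, same axes. Its housing begins at x = 100 mm, is 300 mm long in y and about 120 mm high. A low tie bar (top 69 mm above the bench) joins it to the clevis. Both ends of the bore are free. The bench nearer the robot, between the clevis and the stowage block, is clear.
- ring_pivot (a point): Centre of the ring's hinge: on the pin's axis, in the head, 8 mm headward of the shoulder; the hinge line is the pin's y.

How it is judged:
By the outcome, as a careful person would: the job done as asked, in the order asked, and still so for the second after the job is handed in, with the robot touching nothing.
It also fails if it takes over 72 s, if anything falls off the work surface, if the arm or the gripper's body presses on something with over 40 N, if the wrist force passes 120 N, or if a joint passes its speed limit or range.

## Working session

There is one attempt and no reset: what is moved stays moved. The work goes in short steps, Python scripts to look and compute and a tool call to move; the robot and the scene stay as the last step left them, time stands still between calls to the robot, and variables do not carry over. Pictures are saved under pics/ and viewed, at most 13 in all, crops included, and the job is handed in when it is done.

Besides the shell and the picture viewer there is one more tool, called after "Emit:" in YAML: its name, and indented under it one key for each argument. jog_arm: Moves the arm, as the interface text tells. Its arguments: {"type":"object","properties":{"commands":{"type":"array","items":{"type":"array"}},"newtons":{"type":"number"}},"required":["commands"]}

```bash
mkdir -p pics; cat > h.py <<'E'
import numpy as np, cv2
from rig import monitor, cams, close_job, arm
def snap(n,f=None):
    s=cams.snapshot(n)
    if f: cv2.imwrite('pics/'+f,s['img'][:,:,::-1])
    return s
def ray(s,uv):
    K=np.array(s['K'],float);d=np.array(s['dist'],float)
    p=cv2.undistortPoints(np.array([[uv]],float),K,d)[0,0]
    v=np.array(s['attitude'])@np.array([p[0],-p[1],-1.]);return np.array(s['position'],float),v/np.linalg.norm(v)
def onz(s,uv,z):
    o,v=ray(s,uv);return o+v*(z-o[2])/v[2]
def tri(s1,u1,s2,u2):
    o,v=ray(s1,u1);p,w=ray(s2,u2)
    A=np.stack([v,-w],1);t=np.linalg.lstsq(A,p-o,rcond=None)[0]
    a=o+v*t[0];b=p+w*t[1];return (a+b)/2,np.linalg.norm(a-b)
def proj(s,P):
    R=np.array(s['attitude']);c=R.T@(np.array(P,float)-np.array(s['position']));c=np.array([[c[0],-c[1],-c[2]]])
    return cv2.projectPoints(c,np.zeros(3),np.zeros(3),np.array(s['K'],float),np.array(s['dist'],float))[0][0,0]
E
python3 - <<'E'
from h import *
import pickle
a=snap('side','side0.png');b=snap('top','top0.png')
pickle.dump((a,b),open('s0.pkl','wb'))
for s in(a,b):print(np.round(s['position']),np.round(s['attitude'],2).tolist(),np.round(s['K'],0).tolist())
st=monitor.state()
for k,v in st.items():print(k,np.round(v,3).tolist())
print(arm.hold_point_z, [x for x in dir(arm) if x[0]!='_'])
E
```

```text
[ 380. -911.  691.] [[0.98, 0.1, -0.16], [-0.18, 0.52, -0.83], [-0.0, 0.85, 0.53]] [[441.0, 0.0, 257.0], [0.0, 441.0, 189.0], [0.0, 0.0, 1.0]]
[ 325.   23. 1485.] [[-0.01, 0.99, -0.16], [-1.0, -0.0, 0.02], [0.02, 0.16, 0.99]] [[438.0, 0.0, 255.0], [0.0, 438.0, 200.0], [0.0, 0.0, 1.0]]
t 0.1
q [58.769, 15.095, -2.8, 72.159, 0.0, 81.102]
qvel [-0.03, -0.064, 0.18, -0.011, -0.065, 0.039]
effort [0.003, -63.858, 38.506, 0.01, -0.0, 0.0]
eef_pos [199.369, 485.403, 230.883]
tcp_rot [[-0.925, 0.38, -0.0], [0.38, 0.925, -0.001], [0.0, -0.001, -1.0]]
force [0.563, -0.125, 0.15]
wrist_torque [0.018, -0.003, 0.001]
grasp_force 0.0
gripper_width 1.001
18.700000000000003 ['MotionError', 'hold_point_z']
```

View pics/side0.png

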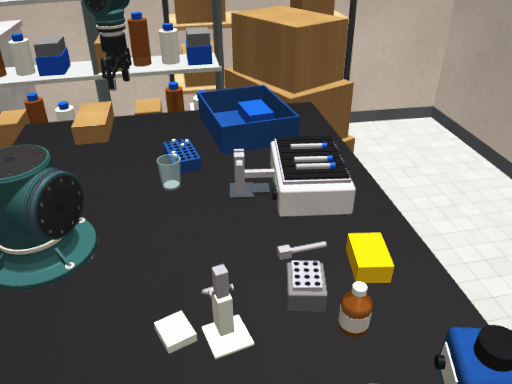

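View pics/top0.png

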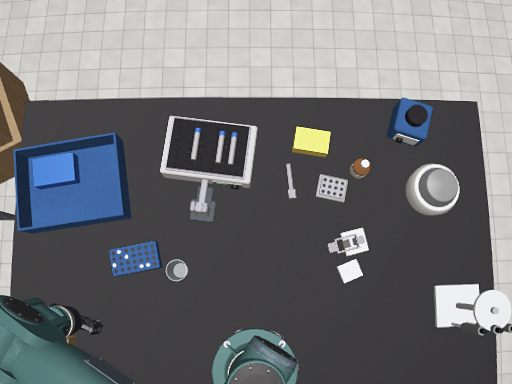

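The side view has the stowed pin at about (221,285), its ring and tab to the left at (210,291), and the clevis at (240,175). In the top view the pin is at about (350,242), the tab at (334,247), and the clevis at (202,205). I'll enlarge these.

```bash
python3 - <<'E'
import pickle,cv2,numpy as np
a,b=pickle.load(open('s0.pkl','rb'))
def c(s,x,y,w=66,h=50):return cv2.resize(s['img'][y:y+h,x:x+w,::-1],(396,300),interpolation=cv2.INTER_CUBIC)
A,B=a,b
def big(s,x,y,w,h):return cv2.resize(np.ascontiguousarray(s['img'][y:y+h,x:x+w,::-1]),(400,300),interpolation=cv2.INTER_CUBIC)
im=np.vstack([np.hstack([big(A,180,260,100,75+20),big(B,315,220,64,48)]),np.hstack([big(A,220,140,80,60),big(B,180,175,64,48)])])
cv2.imwrite('pics/c0.png',im)
E
```

```text
(no output)
```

View pics/c0.png

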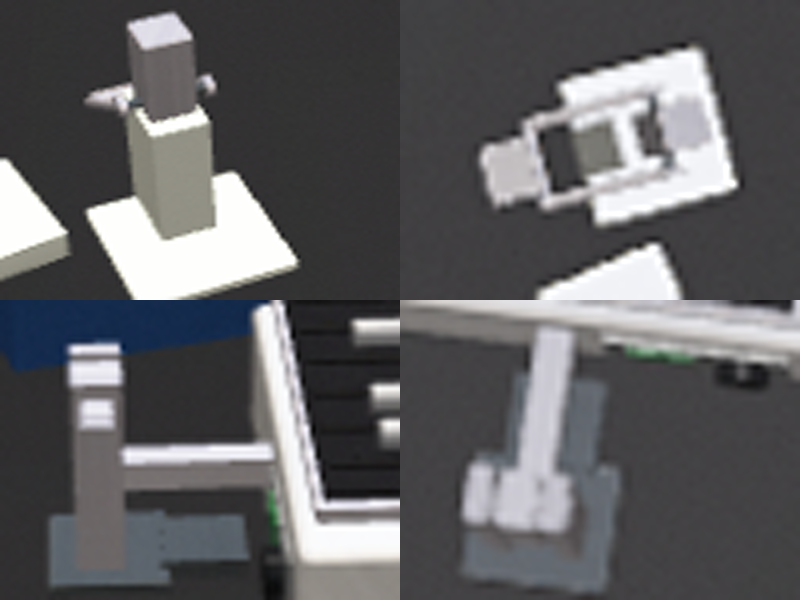

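```bash
python3 - <<'E'
from h import *
import pickle
a,b=pickle.load(open('s0.pkl','rb'))
T1=lambda x,y:(315+(x-400)/6.25,220+y/6.25)
S1=lambda x,y:(180+x/4,260+y/3.158)
T2=lambda x,y:(180+(x-400)/6.25,175+(y-300)/6.25)
S2=lambda x,y:(220+x/5,140+(y-300)/5)
print('headtop',tri(b,T1(687,122),a,S1(160,30)),onz(b,T1(687,122),160)[:2],onz(a,S1(160,30),160)[:2])
f=[onz(b,T1(*p),8)[:2] for p in[(697,45),(738,188),(600,222),(560,85)]]
print('foot',np.round(f),np.mean(f,0))
e=(f[3]-f[0]+f[2]-f[1]);print('yaw x',np.degrees(np.arctan2(e[1],e[0])))
print('tab',tri(b,T1(512,172),a,S1(105,98)))
print('clev',tri(b,T2(574,505),a,S2(97,384)),onz(b,T2(574,502),128),onz(a,S2(97,385),128))
c=[onz(b,T2(*p),128)[:2] for p in[(465,465),(575,475),(570,530),(465,523)]];print(np.round(c))
q=[onz(b,T2(*p),69)[:2] for p in[(555,330),(525,465)]];print('tie',q,np.degrees(np.arctan2(*(q[0]-q[1])[::-1])))
bm=[onz(b,T2(*p),5)[:2] for p in[(463,575),(605,590),(618,467)]];print('base',np.round(bm))
E
```

```text
headtop (array([ 420.82386389, -326.63497928,  161.25979667]), np.float64(2.9138646105578987)) [ 419.45302556 -326.9311829 ] [ 422.38483527 -325.13676393]
foot [[ 472. -374.]
 [ 394. -394.]
 [ 377. -317.]
 [ 451. -297.]] [ 423.5511884  -345.60933739]
yaw x 104.02184830499104
tab (array([ 399.19806793, -261.1735496 ,   49.070493  ]), np.float64(5.634838133711832))
clev (array([526.12148556, 143.52207897, 131.49061551]), np.float64(3.878307944967097)) [526.19824595 143.94934189 128.        ] [528.85346803 149.32809184 128.        ]
[[545. 199.]
 [540. 144.]
 [512. 146.]
 [516. 199.]]
tie [array([626.85411444, 160.25738582]), array([554.64920404, 175.14061314])] -11.646963182371948
base [[504. 215.]
 [496. 138.]
 [564. 131.]]
```

Emit:
jog_arm:
  commands:
    - [1, [0, 0, 0], 0.112]
    - [1, [0, 0, 0], 0.112]
    - [1, [0, 0, 0], 0.112]
    - [1, [0, 0, 0], 0.112]
    - [1, [0, 0, 0], 0.112]

```text
t: 0.52
eef_pos: [199.4, 485.5, 231.0]
tcp_rot: [[-0.555, 0.832, -0.0], [0.832, 0.555, -0.001], [-0.0, -0.001, -1.0]]
force: [-1.4, 0.6, -0.4]
gripper_width: 0.999
grasp_force: 0.0
```

Emit:
jog_arm:
  commands:
    - [1, [0, 0, 0], 0.112]
    - [1, [0, 0, 0], 0.112]
    - [1, [0, 0, 0], 0.112]
    - [1, [-0.5, 0, 0], 0]
    - [1, [-1, 0, 0], 0]

```text
t: 0.93
eef_pos: [206.6, 456.7, 230.7]
tcp_rot: [[-0.245, 0.969, -0.0], [0.969, 0.245, -0.0], [-0.0, -0.0, -1.0]]
force: [0.4, -0.1, 0.9]
gripper_width: 0.999
grasp_force: 0.0
```

Emit:
jog_arm:
  commands:
    - [1, [-1, 0, 0], 0]
    - [1, [-1, 0, 0], 0]
    - [1, [-1, 0, 0], 0]
    - [1, [-1, 0, 0], 0]
    - [1, [-1, 0, 0], 0]

```text
t: 1.35
eef_pos: [230.6, 357.8, 231.1]
tcp_rot: [[-0.245, 0.97, -0.0], [0.97, 0.245, -0.0], [-0.0, -0.0, -1.0]]
force: [0.5, -1.0, 0.3]
gripper_width: 1.0
grasp_force: 0.0
```

Emit:
jog_arm:
  commands:
    - [1, [-1, 0, 0], 0]
    - [1, [-1, 0, 0], 0]
    - [1, [-1, 0, 0], 0]
    - [1, [-1, 0, 0], 0]
    - [1, [-1, 0, 0], 0]

```text
t: 1.77
eef_pos: [254.5, 260.8, 231.1]
tcp_rot: [[-0.245, 0.97, -0.0], [0.97, 0.245, -0.0], [-0.0, -0.0, -1.0]]
force: [0.2, -0.7, 0.1]
gripper_width: 1.001
grasp_force: 0.0
```

Emit:
jog_arm:
  commands:
    - [1, [-1, 0, 0], 0]
    - [1, [-1, 0, 0], 0]
    - [1, [-1, 0, 0], 0]
    - [1, [-1, 0, 0], 0]
    - [1, [-1, 0, 0], 0]

```text
t: 2.18
eef_pos: [278.3, 163.9, 231.1]
tcp_rot: [[-0.245, 0.97, -0.0], [0.97, 0.245, -0.0], [-0.0, -0.0, -1.0]]
force: [0.4, -0.0, 0.8]
gripper_width: 1.0
grasp_force: 0.0
```

Emit:
jog_arm:
  commands:
    - [1, [-1, 0, 0], 0]
    - [1, [-1, 0, 0], 0]
    - [1, [-1, 0, 0], 0]
    - [1, [-1, 0, 0], 0]
    - [1, [-1, 0, 0], 0]

```text
t: 2.6
eef_pos: [302.3, 67.0, 231.1]
tcp_rot: [[-0.245, 0.97, -0.0], [0.97, 0.245, -0.0], [-0.0, -0.0, -1.0]]
force: [0.8, 1.2, 0.1]
gripper_width: 1.0
grasp_force: 0.0
```

Emit:
jog_arm:
  commands:
    - [1, [-1, 0, 0], 0]
    - [1, [-1, 0, 0], 0]
    - [1, [-1, 0, 0], 0]
    - [1, [-1, 0, 0], 0]
    - [1, [-1, 0, 0], 0]

```text
t: 3.02
eef_pos: [326.2, -30.0, 231.1]
tcp_rot: [[-0.245, 0.97, -0.0], [0.97, 0.245, -0.0], [-0.0, -0.0, -1.0]]
force: [0.1, 0.8, 0.5]
gripper_width: 1.005
grasp_force: 0.0
```

Emit:
jog_arm:
  commands:
    - [1, [-1, 0, 0], 0]
    - [1, [-1, 0, 0], 0]
    - [1, [-1, 0, 0], 0]
    - [1, [-1, 0, 0], 0]
    - [1, [-1, 0, 0], 0]

```text
t: 3.43
eef_pos: [350.3, -126.9, 231.1]
tcp_rot: [[-0.245, 0.97, -0.0], [0.97, 0.245, 0.0], [0.0, -0.0, -1.0]]
force: [0.9, 0.3, -0.1]
gripper_width: 0.997
grasp_force: 0.0
```

Emit:
jog_arm:
  commands:
    - [1, [-1, 0, 0], 0]
    - [1, [-1, 0, 0], 0]
    - [1, [-1, 0, 0], 0]
    - [1, [-0.5, 0, 0], 0]
    - [1, [0, 0, 0], 0]

```text
t: 3.85
eef_pos: [367.6, -195.2, 230.9]
tcp_rot: [[-0.242, 0.97, -0.0], [0.97, 0.242, 0.0], [0.0, -0.0, -1.0]]
force: [0.3, 0.5, -0.2]
gripper_width: 0.999
grasp_force: 0.0
```

Emit:
jog_arm:
  commands:
    - [1, [-1, 0.14, 0], 0]
    - [1, [-1, 0.14, 0], 0]
    - [1, [-1, 0.14, 0], 0]
    - [1, [-1, 0.14, 0], 0]
    - [1, [-1, 0.14, 0], 0]

```text
t: 4.27
eef_pos: [405.3, -287.3, 231.4]
tcp_rot: [[-0.243, 0.97, -0.0], [0.97, 0.243, 0.0], [0.0, -0.0, -1.0]]
force: [1.0, 0.2, 1.2]
gripper_width: 1.002
grasp_force: 0.0
```

Emit:
jog_arm:
  commands:
    - [1, [-1, 0.14, 0], 0]
    - [1, [-0.7, 0.1, 0], 0]
    - [1, [-0.3, 0, 0], 0]
    - [1, [0, 0, 0], 0]
    - [1, [0, 0, 0], 0]

```text
t: 4.68
eef_pos: [419.2, -324.3, 231.3]
tcp_rot: [[-0.241, 0.97, -0.0], [0.97, 0.241, 0.001], [0.001, -0.0, -1.0]]
force: [0.0, 0.1, -0.4]
gripper_width: 1.002
grasp_force: 0.0
```

```bash
python3 - <<'E'
from h import *
import pickle
a=snap('side');b=snap('top');pickle.dump((a,b),open('s1.pkl','wb'))
print(monitor.state()['eef_pos'])
def big(s,c,w,h):
    x,y=int(c[0]-w/2),int(c[1]-h/2);return cv2.resize(np.ascontiguousarray(s['img'][y:y+h,x:x+w,::-1]),(400,300),interpolation=cv2.INTER_CUBIC)
cv2.imwrite('pics/c1.png',np.hstack([big(a,(215,270),120,90),big(b,(355,240),80,60)]))
E
```

```text
[ 419.28104373 -324.10109118  231.50581557]
```

View pics/c1.png

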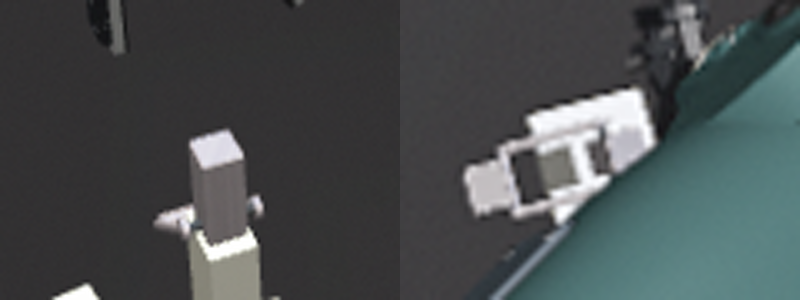

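The open fingers straddle the pin head: in the side crop the tips are at about (115,45) and (295,0), and the head is at (217,145). I'll go down and grip.

Emit:
jog_arm:
  commands:
    - [1, [-0.1, 0, 1], 0]
    - [1, [0, 0, 1], 0]
    - [1, [0, 0, 1], 0]
    - [1, [0, 0, 1], 0]
    - [1, [0, 0, 1], 0]

```text
t: 5.2
eef_pos: [419.8, -326.3, 130.8]
tcp_rot: [[-0.241, 0.97, 0.0], [0.97, 0.241, -0.0], [-0.0, 0.0, -1.0]]
force: [0.2, -0.4, 0.5]
gripper_width: 0.996
grasp_force: 0.0
```

Emit:
jog_arm:
  commands:
    - [1, [0, 0, 0.25], 0]
    - [1, [0, 0, 0], 0]
    - [0, [0, 0, 0], 0]
    - [0, [0, 0, 0], 0]
    - [0, [0, 0, 0], 0]
  newtons: 40

```text
t: 5.62
eef_pos: [420.6, -327.5, 127.4]
tcp_rot: [[-0.241, 0.971, 0.001], [0.971, 0.241, -0.001], [-0.002, 0.001, -1.0]]
force: [-0.0, -0.1, 0.4]
gripper_width: 0.607
grasp_force: 0.0
```

Emit:
jog_arm:
  commands:
    - [0, [0, 0, 0], 0]
    - [0, [0, 0, 0], 0]
    - [0, [0, 0, 0], 0]
    - [0, [0, 0, 0], 0]
    - [0, [0, 0, 0], 0]

```text
t: 6.03
eef_pos: [420.3, -327.4, 126.8]
tcp_rot: [[-0.24, 0.971, 0.001], [0.971, 0.24, -0.001], [-0.001, 0.0, -1.0]]
force: [-0.3, 1.1, 6.6]
gripper_width: 0.277
grasp_force: 43.4
```

Emit:
jog_arm:
  commands:
    - [0, [0, 0, -0.5], 0]
    - [0, [0, 0, -1], 0]
    - [0, [0, 0, -1], 0]
    - [0, [0, 0, -1], 0]
    - [0, [0, 0, -1], 0]

```text
t: 6.45
eef_pos: [419.9, -327.0, 217.0]
tcp_rot: [[-0.24, 0.971, -0.0], [0.971, 0.24, 0.001], [0.001, -0.0, -1.0]]
force: [0.8, -0.5, -2.7]
gripper_width: 0.275
grasp_force: 42.2
```

Emit:
jog_arm:
  commands:
    - [0, [0, 0, 0], 0]
    - [0, [0.5, 0, 0], 0]
    - [0, [0.8, 0, 0], 0]
    - [0, [0.8, 0, 0], 0]
    - [0, [0.8, 0, 0], 0]

```text
t: 6.87
eef_pos: [405.2, -269.2, 214.7]
tcp_rot: [[-0.24, 0.971, -0.002], [0.971, 0.24, 0.002], [0.002, -0.001, -1.0]]
force: [0.8, -0.1, -2.7]
gripper_width: 0.275
grasp_force: 42.3
```

Emit:
jog_arm:
  commands:
    - [0, [0.8, 0, 0], 0.065]
    - [0, [0.8, 0, 0], 0.065]
    - [0, [0.8, 0, 0], 0.065]
    - [0, [0.8, 0, 0], 0.065]
    - [0, [0.8, 0, 0], 0.065]

```text
t: 7.28
eef_pos: [396.5, -190.0, 214.8]
tcp_rot: [[0.101, 0.995, -0.002], [0.995, -0.101, 0.001], [0.001, -0.002, -1.0]]
force: [-0.5, 0.2, -3.3]
gripper_width: 0.275
grasp_force: 42.4
```

Emit:
jog_arm:
  commands:
    - [0, [0.8, 0, 0], 0]
    - [0, [0.8, 0, 0], 0]
    - [0, [0.8, 0, 0], 0]
    - [0, [0.8, 0, 0], 0]
    - [0, [0, 0, 0], 0]

```text
t: 7.7
eef_pos: [402.8, -125.2, 215.0]
tcp_rot: [[0.096, 0.995, -0.002], [0.995, -0.096, 0.002], [0.002, -0.002, -1.0]]
force: [0.4, -0.2, -2.7]
gripper_width: 0.274
grasp_force: 42.3
```

```bash
python3 - <<'E'
from h import *
import pickle
a=snap('side');b=snap('top');pickle.dump((a,b),open('s2.pkl','wb'))
st=monitor.state();P=st['eef_pos'];print(P,st['force'],st['wrist_torque'],st['gripper_width'],st['grasp_force'])
def big(s,c,w,h):
    x,y=int(c[0]-w/2),int(c[1]-h/2);return cv2.resize(np.ascontiguousarray(s['img'][y:y+h,x:x+w,::-1]),(400,300),interpolation=cv2.INTER_CUBIC)
c=proj(a,P-[0,0,40]);print(c)
# clevis yaw from mixer housing white mask in top view
a0,b0=pickle.load(open('s0.pkl','rb'))
cv2.imwrite('pics/c2.png',np.hstack([big(a,c,120,90),big(b0,(210,165),120,90)]))
E
```

```text
[ 403.23562366 -127.21634402  215.29356225] [ 0.43188041  0.25707192 -3.26418965] [-0.0648365  -0.03409059  0.03251824] 0.27645238759312674 42.31532692909241
[199.87011415 202.44910603]
```

View pics/c2.png

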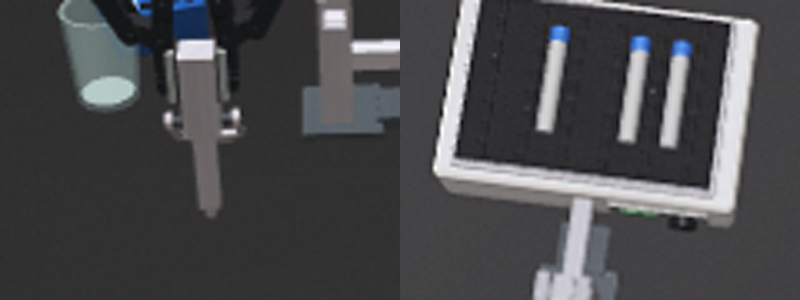

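The pin hangs upright between the fingers, tip at (210,213) in the left crop. The mixer's front edge runs from (437,175) to (735,212) in the right crop. I'll fit the clevis yaw and position more closely.

```bash
python3 - <<'E'
from h import *
import pickle
a,b=pickle.load(open('s0.pkl','rb'))
l=cv2.createLineSegmentDetector()
def run(s,x0,y0,x1,y1,z,mn,k=1):
    im=cv2.cvtColor(s['img'],cv2.COLOR_RGB2GRAY)[y0:y1,x0:x1]
    im=cv2.resize(im,None,fx=k,fy=k,interpolation=cv2.INTER_CUBIC)
    for q in l.detect(im)[0][:,0]:
        f=lambda p:((p[0]+.5)/k-.5+x0,(p[1]+.5)/k-.5+y0)
        P,Q=onz(s,f(q[:2]),z)[:2],onz(s,f(q[2:]),z)[:2];d=P-Q
        if np.hypot(*d)>mn: print(np.round(P,1),np.round(Q,1),'len',round(np.hypot(*d)),'ang',round(np.degrees(np.arctan2(d[1],d[0]))%90,1), 'px',np.round(f(q[:2]),1),np.round(f(q[2:]),1))
print('mixer top');run(b,155,110,265,192,120,120)
print('clevis top');run(b,185,175,222,225,128,20,4)
print('clevis side');run(a,228,145,280,205,128,8,4)
E
```

```text
mixer top
[653.9 283.7] [828.1 260.2] len 176 ang 82.3 px [165.  168.5] [173.9 116.8]
[828.6 278. ] [650.2 301.6] len 180 ang 82.5 px [168.5 116.7] [159.5 169.6]
[792.5  12.8] [621.8  35.5] len 172 ang 82.4 px [249.3 126.7] [242.4 177.9]
[824.2 254.8] [793.4  16.9] len 240 ang 82.6 px [175.5 117.9] [248.  126.4]
[625.2  36.2] [657.8 281.1] len 247 ang 82.4 px [242.2 176.8] [165.9 167.3]
[798.7  -4.2] [836.2 271.9] len 279 ang 82.3 px [254.5 124.9] [170.5 114.5]
[637.1 294.6] [599.1  20. ] len 277 ang 82.1 px [161.5 173.6] [247.3 184.8]
[596.6  14.3] [788.3 -11. ] len 193 ang 82.5 px [249.1 185.6] [256.6 127.9]
clevis top
[615.4 165.2] [545.6 174.5] len 70 ang 82.4 px [201.5 179.5] [198.2 201.2]
[546.2 198.6] [520.4 202.2] len 26 ang 82.1 px [190.5 201.1] [189.3 209.2]
[541.9 156.7] [613.5 146.3] len 72 ang 81.7 px [203.8 202.4] [207.4 180. ]
[628.8 218.6] [615.2 102.9] len 117 ang 83.3 px [184.7 175.4] [221.1 179.4]
[627.7 123. ] [628.5 144.8] len 22 ang 88.1 px [214.8 175.6] [207.9 175.4]
[609.4 102.9] [613.5 128.9] len 26 ang 81.0 px [221.1 181.2] [212.9 180. ]
[614.2 218.4] [608.3
[... 4227 characters left out ...]
[229.4 183.2] [229.3 196.7]
[532.2  86.4] [541.2 145.3] len 60 ang 81.3 px [244.3 167.9] [244.1 157.3]
[589.5 -49.2] [580.3 -96.2] len 48 ang 78.9 px [277.2 193. ] [277.8 204.2]
[591.9  22.8] [598.   13.2] len 11 ang 32.5 px [271.7 177.8] [274.9 179.5]
[518.3 120.1] [527.4 118.7] len 9 ang 81.1 px [237.2 162.3] [240.6 162.3]
[597.   -7.9] [600.1   6.8] len 15 ang 78.2 px [276.4 183.8] [276.3 180.7]
[601.3  22.1] [603.9  34.5] len 13 ang 78.3 px [275.5 177.6] [275.4 175.1]
[593.3  16.1] [589.8   7. ] len 10 ang 69.0 px [272.9 179.1] [272.3 181.1]
[572.5 -73.3] [575.2 -57.2] len 16 ang 80.3 px [272.4 199.2] [272.  195.4]
[526.5 112.6] [518.3 114.2] len 8 ang 78.9 px [240.6 163.4] [237.5 163.4]
```

Emit:
jog_arm:
  commands:
    - [0, [0.8, 0, 0], 0.035]
    - [0, [1, 0, 0.5], 0]
    - [0, [1, 0, 1], 0]
    - [0, [0.2, 0, 1], 0]
    - [0, [0, 0, 1], 0]
  newtons: 40

```text
t: 8.22
eef_pos: [411.0, -67.8, 145.0]
tcp_rot: [[0.133, 0.991, -0.0], [0.991, -0.133, 0.0], [0.0, -0.0, -1.0]]
force: [-0.2, -1.6, -3.0]
gripper_width: 0.27
grasp_force: 42.3
```

Emit:
jog_arm:
  commands:
    - [0, [0, 0, 1], 0]
    - [0, [0, 0, 0.8], 0]
    - [0, [0, 0, 0.5], 0]
    - [0, [0, 0, 0], 0]
    - [0, [0, 0, 0], 0]
  newtons: 20

```text
t: 8.63
eef_pos: [410.8, -68.7, 99.9]
tcp_rot: [[0.135, 0.991, -0.001], [0.991, -0.135, 0.0], [0.0, -0.001, -1.0]]
force: [-0.4, 0.3, -2.8]
gripper_width: 0.274
grasp_force: 42.3
```

Emit:
jog_arm:
  commands:
    - [0, [0, 0, 0.15], 0]
    - [0, [0, 0, 0.15], 0]
    - [0, [0, 0, 0.1], 0]
    - [0, [0, 0, 0], 0]
  newtons: 20

```text
t: 8.97
eef_pos: [411.8, -68.7, 92.6]
tcp_rot: [[0.134, 0.991, 0.001], [0.991, -0.134, -0.001], [-0.0, 0.001, -1.0]]
force: [-0.9, -0.1, 4.6]
gripper_width: 0.277
grasp_force: 43.2
```

Emit:
jog_arm:
  commands:
    - [0, [0, 0, 0.1], 0]
    - [0, [-0.4, 0, 0], 0]
    - [0, [-0.5, 0, 0], 0]
    - [0, [-0.5, 0, 0.05], 0]
    - [0, [0, 0, 0], 0]
  newtons: 20

```text
t: 9.38
eef_pos: [408.2, -97.6, 89.8]
tcp_rot: [[0.135, 0.991, 0.002], [0.991, -0.135, -0.001], [-0.0, 0.002, -1.0]]
force: [-0.8, -0.1, 10.3]
gripper_width: 0.276
grasp_force: 45.8
```

```bash
python3 - <<'E'
from h import *
a=snap('side')
st=monitor.state();P=st['eef_pos'];print(P,st['force'],st['wrist_torque'],st['grasp_force'])
c=proj(a,P-[0,0,30]);x,y=int(c[0]-50),int(c[1]-37)
cv2.imwrite('pics/c3.png',cv2.resize(np.ascontiguousarray(a['img'][y:y+75,x:x+100,::-1]),(600,450),interpolation=cv2.INTER_CUBIC))
E
```

```text
[408.19545946 -97.36947686  89.812325  ] [-1.39729928 -1.90851852  8.85047722] [-0.2592952   0.17774237  0.06588474] 45.699756145477295
```

View pics/c3.png

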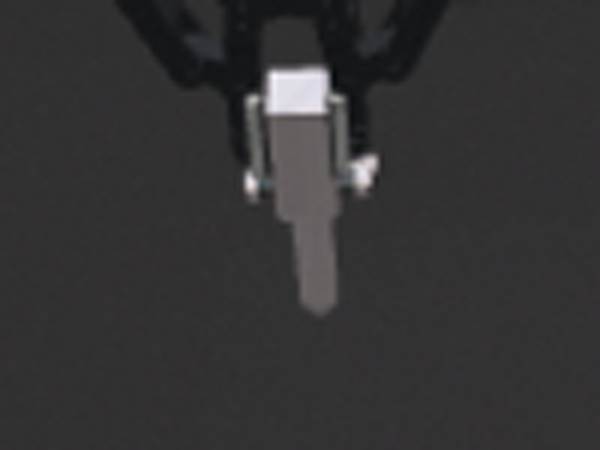

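The pin is seen end-on in this crop, head top at (297,90) and tip at (318,312). I'll cast rays to get the tilt.

```bash
python3 - <<'E'
from h import *
a=snap('side')
st=monitor.state();P=st['eef_pos']
c=proj(a,P-[0,0,30]);x,y=int(c[0]-50),int(c[1]-37)
f=lambda u,v:(u/6+x-.4,v/6+y-.4)
print(onz(a,f(318,312),2),onz(a,f(299,90),124), P)
E
```

```text
[410.70921272 -77.92030761   2.        ] [409.91059722 -95.89555773 124.        ] [408.19834634 -97.25668509  89.82796238]
```

Emit:
jog_arm:
  commands:
    - [0, [-0.5, 0, 0.1], 0]
    - [0, [-0.48, 0, 0.12], 0]
    - [0, [-0.46, 0, 0.16], 0]
    - [0, [-0.44, 0, 0.2], 0]
    - [0, [-0.42, 0, 0.24], 0]
  newtons: 20

```text
t: 9.9
eef_pos: [401.4, -142.8, 72.6]
tcp_rot: [[0.134, 0.991, 0.0], [0.991, -0.134, -0.0], [-0.0, 0.0, -1.0]]
force: [1.6, 2.1, 2.1]
gripper_width: 0.277
grasp_force: 46.9
```

Emit:
jog_arm:
  commands:
    - [0, [-0.4, 0, 0.28], 0]
    - [0, [-0.38, 0, 0.31], 0]
    - [0, [-0.36, 0, 0.35], 0]
    - [0, [-0.32, 0, 0.38], 0]
    - [0, [-0.28, 0, 0.4], 0]

```text
t: 10.32
eef_pos: [396.7, -177.1, 37.7]
tcp_rot: [[0.134, 0.991, -0.0], [0.991, -0.134, -0.0], [-0.0, -0.0, -1.0]]
force: [0.7, 1.8, 2.2]
gripper_width: 0.271
grasp_force: 48.1
```

Emit:
jog_arm:
  commands:
    - [0, [-0.24, 0, 0.43], 0]
    - [0, [-0.2, 0, 0.45], 0]
    - [0, [-0.15, 0, 0.4], 0]
    - [0, [-0.1, 0, 0.2], 0]
    - [0, [0, 0, 0], 0]

```text
t: 10.73
eef_pos: [394.7, -190.0, 8.0]
tcp_rot: [[0.134, 0.991, -0.001], [0.991, -0.134, 0.001], [0.001, -0.001, -1.0]]
force: [1.3, -0.9, 0.6]
gripper_width: 0.275
grasp_force: 49.8
```

```bash
python3 - <<'E'
from h import *
a=snap('side');b=snap('top')
st=monitor.state();P=st['eef_pos'];print(P,st['force'])
c=proj(a,P);x,y=int(c[0]-50),int(c[1]-45)
cv2.imwrite('pics/c4.png',cv2.resize(np.ascontiguousarray(a['img'][y:y+75,x:x+100,::-1]),(600,450),interpolation=cv2.INTER_CUBIC));print(x,y)
E
```

```text
[ 394.73987285 -189.85591361    8.73132245] [ 0.74717732  0.41673358 -2.01005642]
153 236
```

View pics/c4.png

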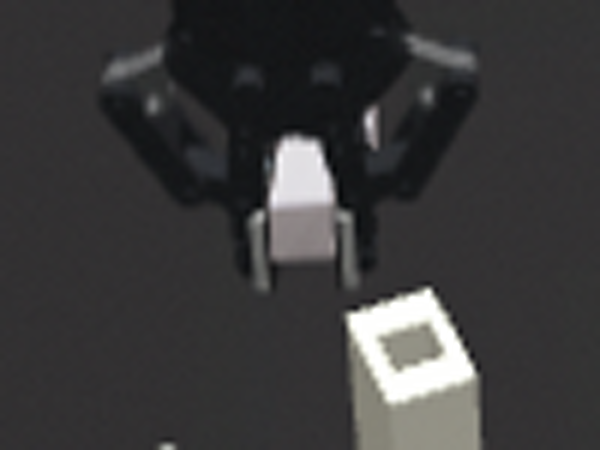

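The pin lies nearly level in the grip, its head end face at about (302,232) in the crop, with the tips (y ≈ 290) just below it. I'll lower it and let go.

Emit:
jog_arm:
  commands:
    - [0, [-0.05, 0, 0.15], 0]
    - [0, [0, 0, 0.12], 0]
    - [0, [0, 0, 0], 0]
    - [0.4, [0, 0, 0], 0]
    - [0.4, [0, 0, 0], 0]

```text
t: 11.25
eef_pos: [394.7, -190.8, 3.5]
tcp_rot: [[0.134, 0.991, -0.0], [0.991, -0.134, 0.0], [0.0, -0.0, -1.0]]
force: [0.5, -0.0, 0.1]
gripper_width: 0.401
grasp_force: 0.0
```

Emit:
jog_arm:
  commands:
    - [0.7, [0, 0, 0], 0]
    - [0.7, [0, 0, 0], 0]
    - [0.7, [0, 0, 0], 0]
    - [0.7, [0, 0, 0], 0]
    - [0.7, [0, 0, 0], 0]

```text
t: 11.67
eef_pos: [394.8, -190.9, 3.5]
tcp_rot: [[0.134, 0.991, -0.0], [0.991, -0.134, 0.0], [0.0, -0.0, -1.0]]
force: [-0.1, -0.2, -0.7]
gripper_width: 0.698
grasp_force: 0.0
```

```bash
python3 - <<'E'
from h import *
a=snap('side');b=snap('top')
st=monitor.state();P=st['eef_pos'];print(P,st['force'],st['gripper_width'])
c=proj(a,P);x,y=int(c[0]-50),int(c[1]-45)
d=proj(b,P+[0,50,20]);u,v=int(d[0]-40),int(d[1]-30)
A=cv2.resize(np.ascontiguousarray(a['img'][y:y+75,x:x+100,::-1]),(400,300),interpolation=cv2.INTER_CUBIC)
B=cv2.resize(np.ascontiguousarray(b['img'][v:v+60,u:u+80,::-1]),(400,300),interpolation=cv2.INTER_CUBIC)
cv2.imwrite('pics/c5.png',np.hstack([A,B]));print(x,y,u,v)
E
```

```text
[ 394.84791061 -190.96230666    3.49128026] [-0.00622943  0.19008319  0.32014992] 0.6999381420364023
154 238 255 220
```

View pics/c5.png

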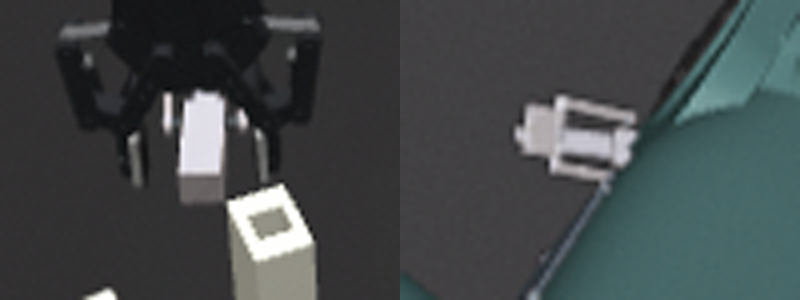

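The pin lies flat with its ring up. In the left crop the head's end-face top edge is at about (202,174) and its bottom at (202,203). In the right crop the nose is at (518,133) and the tab at (540,130).

```bash
python3 - <<'E'
from h import *
a=snap('side');b=snap('top')
g=lambda x,y:(154+x/4-.4,238+y/4-.4); t=lambda x,y:(255+(x-400)/5-.4,220+y/5-.4)
E=onz(a,g(202,174),24);print('endtop',E,'endbot',onz(a,g(202,203),0))
F=onz(a,g(210,96),24);print('front top',F, np.degrees(np.arctan2(*(F-E)[1::-1])))
n=onz(b,t(518,133),12);print('nose',n,'yaw',np.degrees(np.arctan2(*(n-E)[1::-1])), np.hypot(*(n-E)[:2]))
E
```

```text
endtop [ 395.15281063 -205.43668939   24.        ] endbot [ 393.70871282 -202.7112588     0.        ]
front top [ 405.10439504 -143.0640346    24.        ] 80.93483988531865
nose [410.22698361 -83.037485    12.        ] yaw 82.97904593957607 123.32394709790108
```

Emit:
jog_arm:
  commands:
    - [0.7, [0.3, 0.05, 0.1], 0]
    - [0.3, [0, 0, 0], 0]
    - [0, [0, 0, 0], 0]
    - [0, [0, 0, 0], 0]
    - [0, [0, 0, 0], 0]
  newtons: 90

```text
t: 12.28
eef_pos: [396.7, -185.0, 1.8]
tcp_rot: [[0.134, 0.991, 0.0], [0.991, -0.134, 0.0], [0.0, 0.0, -1.0]]
force: [-0.9, 1.8, 8.6]
gripper_width: 0.267
grasp_force: 88.9
```

Emit:
jog_arm:
  commands:
    - [0, [0, 0, 0], 0]
    - [0, [0, 0, 0], 0]
    - [0, [0, 0, 0], 0]
    - [0, [0, 0, 0], 0]

```text
t: 12.62
eef_pos: [396.7, -185.0, 1.8]
tcp_rot: [[0.134, 0.991, 0.0], [0.991, -0.134, 0.0], [0.0, 0.0, -1.0]]
force: [-1.9, 2.5, 9.4]
gripper_width: 0.261
grasp_force: 89.0
```

Emit:
jog_arm:
  commands:
    - [0, [0, 0, -0.3], 0]
    - [0, [0, 0, -0.9], 0]
    - [0, [0, 0, -1], 0]
    - [0, [0, 0, -1], 0]
    - [0, [0, 0, -1], 0]

```text
t: 13.03
eef_pos: [396.3, -185.0, 86.6]
tcp_rot: [[0.134, 0.991, -0.0], [0.991, -0.134, 0.0], [0.0, -0.0, -1.0]]
force: [0.6, -1.3, -2.7]
gripper_width: 0.263
grasp_force: 88.4
```

Emit:
jog_arm:
  commands:
    - [0, [0.4, 0.3, -0.7], 0]
    - [0, [0.9, 0.4, 0], 0]
    - [0, [0.9, 0.4, 0], 0]
    - [0, [0.9, 0.4, 0], 0]
    - [0, [0.9, 0.4, 0], 0]

```text
t: 13.45
eef_pos: [445.2, -110.2, 99.8]
tcp_rot: [[0.134, 0.991, -0.0], [0.991, -0.134, -0.0], [-0.0, -0.0, -1.0]]
force: [0.7, -0.2, -3.2]
gripper_width: 0.258
grasp_force: 88.7
```

Emit:
jog_arm:
  commands:
    - [0, [0.9, 0.4, 0], 0]
    - [0, [0.9, 0.4, 0], 0]
    - [0, [0.9, 0.4, 0], 0]
    - [0, [0.9, 0.4, 0], 0]
    - [0, [0.9, 0.4, 0], 0]

```text
t: 13.87
eef_pos: [496.9, -26.2, 99.6]
tcp_rot: [[0.134, 0.991, -0.0], [0.991, -0.134, -0.0], [-0.0, -0.0, -1.0]]
force: [0.7, -0.2, -3.2]
gripper_width: 0.258
grasp_force: 88.7
```

Emit:
jog_arm:
  commands:
    - [0, [0.7, 0.3, 0], 0]
    - [0, [0.7, 0, 0], 0]
    - [0, [0.4, 0, 0], 0]
    - [0, [0, 0, 0], 0]
    - [0, [0, 0, 0], 0]

```text
t: 14.28
eef_pos: [507.1, 7.7, 99.5]
tcp_rot: [[0.133, 0.991, -0.0], [0.991, -0.133, -0.0], [-0.0, -0.0, -1.0]]
force: [0.7, -0.8, -3.8]
gripper_width: 0.263
grasp_force: 88.6
```

```bash
python3 - <<'E'
from h import *
a=snap('side');b=snap('top')
st=monitor.state();P=st['eef_pos'];print(P,st['force'],st['tcp_rot'][0])
x,y=200,130; u,v=175,185
A=cv2.resize(np.ascontiguousarray(a['img'][y:y+75,x:x+75,::-1]),(400,400),interpolation=cv2.INTER_CUBIC)
B=cv2.resize(np.ascontiguousarray(b['img'][v:v+60,u:u+60,::-1]),(400,400),interpolation=cv2.INTER_CUBIC)
cv2.imwrite('pics/c6.png',np.hstack([A,B]))
d=np.array([.132,.991,0]);m=np.array([527,152,110.])
for s,k,o in((a,400/75,(x,y)),(b,400/60,(u,v))):
  for Q in(P+[0,0,10.2]+107*d,m):print(np.round((proj(s,Q)-o+.4)*k))
E
```

```text
[507.227452     7.12217802  99.54520616] [-0.06722804 -0.75023639 -3.00325198] [ 1.34331181e-01  9.90936484e-01 -1.32165272e-04]
[209. 212.]
[209. 175.]
[290. 167.]
[208. 155.]
```

View pics/c6.png

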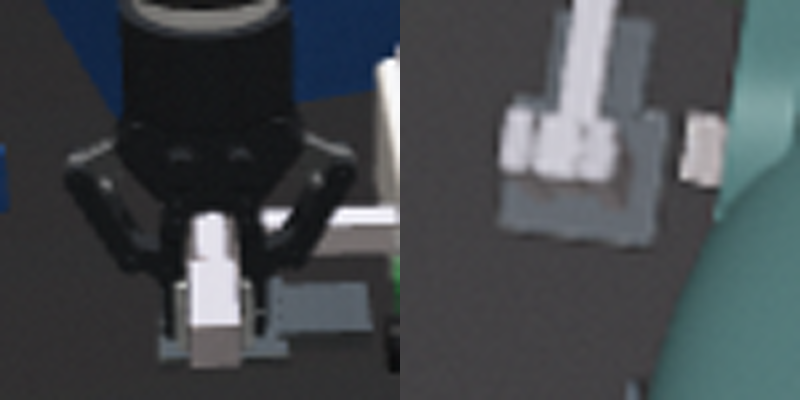

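In the right crop the tab is at (705,150) and the lug's entry end is at about x = 612, y = 118–180. In the left crop the head end top edge runs from (190,325) to (241,325). I'll compare the lateral offsets.

```bash
python3 - <<'E'
from h import *
a=snap('side');b=snap('top');P=monitor.state()['eef_pos']
d=np.array([.133,.991,0]);n=np.array([.991,-.133,0]);m=np.array([527,152,110.])
t=lambda x,y:(175+(x-400)*.15-.4,185+y*.15-.4); g=lambda x,y:(200+x*75/400-.4,130+y*75/400-.4)
def rep(k,Q,ref):r=Q-ref;print(k,np.round(Q,1),'along',round(r@d,1),'lat',round(r@n,1))
rep('tab vs TCP',onz(b,t(705,150),172),P)
rep('lug end vs m',onz(b,t(614,150),128),m)
rep('headend vs TCP',onz(a,g(216,325),P[2]+22.2),P)
rep('headend bot vs TCP',onz(a,g(216,367),P[2]-1.8),P)
rep('lug front top (s0)',onz(a,(238.7,156.45),128),m)
s=a; 
# bore opening edges in s0 side view: x 235.6..242.2 (rows 159.5..165.1)
for uv in((238.9,159.5),(238.9,165.1),(238.9,162.3)):
    o,v=ray(a,uv);k=((m-o)@d)/(v@d);rep('bore',o+v*k,m);print((o+v*k)[2])
rep('TCP vs m',P,m)
E
```

```text
tab vs TCP [520.2 102.1 172. ] along 95.9 lat 0.1
lug end vs m [526.9 147.5 128. ] along -4.4 lat 0.5
headend vs TCP [505.8 -11.8 121.7] along -18.9 lat 1.1
headend bot vs TCP [505.6 -10.   97.7] along -17.1 lat 0.5
lug front top (s0) [527.5 152.9 128. ] along 0.9 lat 0.3
bore [527.6 151.9 119. ] along -0.0 lat 0.7
119.02440985820931
bore [527.2 152.  101.5] along -0.0 lat 0.2
101.46772205877119
bore [527.4 151.9 110.3] along -0.0 lat 0.4
110.27857773748474
TCP vs m [507.3   7.1  99.5] along -146.3 lat -0.3
```

Emit:
jog_arm:
  commands:
    - [0, [0.5, 0.01, -0.02], 0]
    - [0, [0.6, 0, 0], 0]
    - [0, [0.5, 0, 0], 0]
    - [0, [0.3, 0, 0], 0]
    - [0, [0.3, 0, 0], 0]

```text
t: 14.9
eef_pos: [513.6, 52.5, 99.8]
tcp_rot: [[0.133, 0.991, -0.0], [0.991, -0.133, -0.0], [-0.0, -0.0, -1.0]]
force: [-0.1, -0.9, -3.0]
gripper_width: 0.261
grasp_force: 88.6
```

Emit:
jog_arm:
  commands:
    - [0, [0.3, 0, 0], 0]
    - [0, [0.3, 0, 0], 0]
    - [0, [0.3, 0, 0], 0]
    - [0, [0, 0, 0], 0]

```text
t: 15.23
eef_pos: [516.1, 70.1, 99.9]
tcp_rot: [[0.133, 0.991, 0.0], [0.991, -0.133, 0.0], [0.0, -0.0, -1.0]]
force: [-1.1, -0.2, -3.2]
gripper_width: 0.259
grasp_force: 88.6
```

Emit:
jog_arm:
  commands:
    - [0, [0.3, 0, 0], 0]
    - [0, [0.3, 0, 0], 0]
    - [0, [0.3, 0, 0], 0]
    - [0, [0.3, 0, 0], 0]
    - [0, [0.3, 0, 0], 0]

```text
t: 15.65
eef_pos: [520.1, 99.5, 99.9]
tcp_rot: [[0.134, 0.991, 0.0], [0.991, -0.134, -0.0], [0.0, 0.0, -1.0]]
force: [0.5, -0.4, -2.7]
gripper_width: 0.259
grasp_force: 88.6
```

Emit:
jog_arm:
  commands:
    - [0, [0.15, 0, 0], 0]
    - [0, [0.15, 0, 0], 0]
    - [0, [0.1, 0, 0], 0]
    - [0, [0, 0, 0], 0]

```text
t: 15.98
eef_pos: [521.1, 107.1, 99.9]
tcp_rot: [[0.134, 0.991, -0.0], [0.991, -0.134, 0.0], [-0.0, -0.0, -1.0]]
force: [0.5, -0.7, -3.4]
gripper_width: 0.26
grasp_force: 88.6
```

Free so far. I'll creep until the shoulder touches.

Emit:
jog_arm:
  commands:
    - [0, [0.08, 0, 0], 0]
    - [0, [0.08, 0, 0], 0]
    - [0, [0.08, 0, 0], 0]
    - [0, [0, 0, 0], 0]

```text
t: 16.32
eef_pos: [521.7, 111.4, 99.9]
tcp_rot: [[0.134, 0.991, -0.0], [0.991, -0.134, -0.001], [-0.001, -0.0, -1.0]]
force: [0.7, -2.3, -3.2]
gripper_width: 0.26
grasp_force: 88.6
```

Emit:
jog_arm:
  commands:
    - [0, [0.06, 0, 0], 0]
    - [0, [0.05, 0, 0], 0]
    - [0, [0, 0, 0], 0]

```text
t: 16.57
eef_pos: [521.6, 111.5, 99.9]
tcp_rot: [[0.135, 0.991, -0.001], [0.991, -0.135, -0.005], [-0.005, -0.0, -1.0]]
force: [-2.9, -20.0, 0.9]
gripper_width: 0.264
grasp_force: 89.1
```

Emit:
jog_arm:
  commands:
    - [0, [-0.05, 0, 0], 0]
    - [0, [0, 0, 0], 0]
    - [0.35, [0, 0, 0], 0]
    - [0.6, [0, 0, 0], 0]
    - [0.6, [0, 0, 0], 0]

```text
t: 16.98
eef_pos: [522.1, 112.9, 100.1]
tcp_rot: [[0.134, 0.991, 0.001], [0.991, -0.134, 0.0], [0.001, 0.001, -1.0]]
force: [0.2, 0.8, -0.6]
gripper_width: 0.602
grasp_force: 0.0
```

Emit:
jog_arm:
  commands:
    - [0.6, [0, 0, 0], 0]
    - [0.6, [-0.5, 0, -0.5], 0]
    - [0.6, [-0.5, 0, -1], 0]
    - [0.6, [-0.5, 0, -1], 0]
    - [0.6, [0, 0, -1], 0]

```text
t: 17.4
eef_pos: [517.5, 81.4, 171.4]
tcp_rot: [[0.135, 0.991, -0.0], [0.991, -0.135, -0.0], [-0.0, 0.0, -1.0]]
force: [0.5, 0.4, 0.4]
gripper_width: 0.6
grasp_force: 0.0
```

Emit:
jog_arm:
  commands:
    - [0, [0, 0, -1], 0]
    - [0, [0, 0, -1], 0]
    - [0, [0, 0, -1], 0]
    - [0, [0, 0, 0], 0]
    - [0, [0, 0, 0], 0]

```text
t: 17.82
eef_pos: [518.2, 82.7, 231.1]
tcp_rot: [[0.134, 0.991, 0.002], [0.991, -0.134, 0.0], [0.0, 0.002, -1.0]]
force: [0.3, -1.3, -0.0]
gripper_width: -0.003
grasp_force: 0.0
```

```bash
python3 - <<'E'
from h import *
a=snap('side');b=snap('top')
st=monitor.state();P=st['eef_pos'];print(P,st['force'],st['gripper_width'])
x,y=200,120; u,v=175,185
A=cv2.resize(np.ascontiguousarray(a['img'][y:y+75,x:x+75,::-1]),(400,400),interpolation=cv2.INTER_CUBIC)
B=cv2.resize(np.ascontiguousarray(b['img'][v:v+60,u:u+60,::-1]),(400,400),interpolation=cv2.INTER_CUBIC)
cv2.imwrite('pics/c7.png',np.hstack([A,B]))
E
```

```text
[517.52703655  82.77208586 229.5302441 ] [ 0.03788472  0.05829407 -0.33617982] -0.004533832129441518
```

View pics/c7.png

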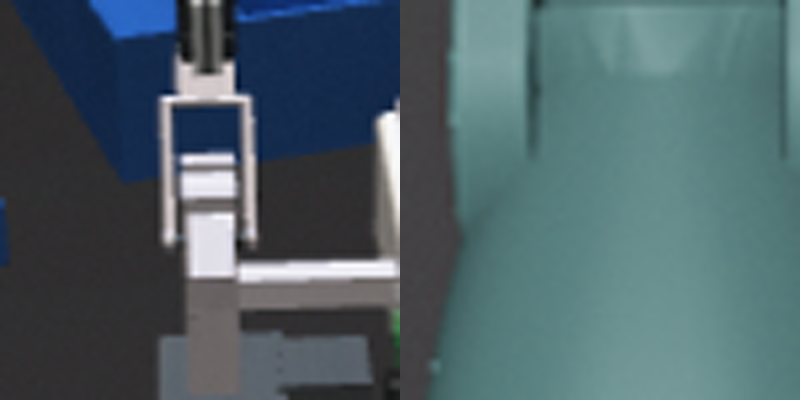

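The shoulder is against the lug and the ring stands open (crossbar at (210,97), tab at (205,78) in the left crop). I'll move over the tab with the fingers shut.

Emit:
jog_arm:
  commands:
    - [0, [0.8, 0, 0], 0]
    - [0, [1, 0, 0], 0]
    - [0, [1, 0, 0], 0]
    - [0, [1, 0, 0], 0]
    - [0, [1, 0, 0], 0]

```text
t: 18.33
eef_pos: [530.2, 178.9, 228.9]
tcp_rot: [[0.134, 0.991, -0.002], [0.991, -0.134, -0.0], [-0.001, -0.002, -1.0]]
force: [-0.0, -0.2, -0.5]
gripper_width: 0.001
grasp_force: 0.0
```

Emit:
jog_arm:
  commands:
    - [0, [1, 0, 0], 0]
    - [0, [0.2, 0, 0.7], 0]
    - [0, [0, 0, 0.7], 0]
    - [0, [0, 0, 0.2], 0]
    - [0, [0, 0, 0], 0]

```text
t: 18.75
eef_pos: [532.9, 201.6, 196.3]
tcp_rot: [[0.134, 0.991, -0.003], [0.991, -0.134, -0.001], [-0.001, -0.003, -1.0]]
force: [0.8, -0.5, 0.2]
gripper_width: 0.002
grasp_force: 0.0
```

Emit:
jog_arm:
  commands:
    - [0, [0.05, 0, 0.25], 0]
    - [0, [0.1, 0, 0.25], 0]
    - [0, [0.1, 0, 0.25], 0]
    - [0, [0.1, 0, 0.25], 0]
    - [0, [0, 0, 0], 0]

```text
t: 19.17
eef_pos: [534.5, 209.0, 176.9]
tcp_rot: [[0.134, 0.991, -0.001], [0.991, -0.134, -0.0], [-0.001, -0.001, -1.0]]
force: [-1.1, 0.2, -0.4]
gripper_width: -0.002
grasp_force: 0.0
```

Emit:
jog_arm:
  commands:
    - [0, [0.1, 0, 0.26], 0]
    - [0, [0.1, 0, 0.26], 0]
    - [0, [0.1, 0, 0.26], 0]
    - [0, [0.1, 0, 0.26], 0]
    - [0, [0.1, 0, 0.26], 0]

```text
t: 19.58
eef_pos: [536.1, 219.0, 151.2]
tcp_rot: [[0.134, 0.991, -0.0], [0.991, -0.134, -0.0], [-0.0, -0.0, -1.0]]
force: [0.3, 0.1, 1.3]
gripper_width: -0.005
grasp_force: 0.2
```

Emit:
jog_arm:
  commands:
    - [0, [0.1, 0, 0.26], 0]
    - [0, [0.1, 0, 0.26], 0]
    - [0, [0.1, 0, 0.26], 0]
    - [0, [0.1, 0, 0.2], 0]
    - [0, [0.05, 0, 0.15], 0]

```text
t: 20.0
eef_pos: [537.3, 227.9, 128.7]
tcp_rot: [[0.134, 0.991, -0.0], [0.991, -0.134, -0.0], [-0.0, -0.0, -1.0]]
force: [-0.3, -0.6, 0.2]
gripper_width: -0.0
grasp_force: 0.2
```

Emit:
jog_arm:
  commands:
    - [0, [0.05, 0, 0.2], 0]
    - [0, [0.05, 0, 0.2], 0]
    - [0, [0.03, 0, 0.2], 0]
    - [0, [0.02, 0, 0.2], 0]

```text
t: 20.33
eef_pos: [538.6, 230.8, 114.3]
tcp_rot: [[0.134, 0.991, 0.002], [0.991, -0.134, 0.0], [0.001, 0.002, -1.0]]
force: [-5.9, -3.4, 37.7]
gripper_width: -0.003
grasp_force: 19.1
```

Emit:
jog_arm:
  commands:
    - [0, [0, 0, 0.15], 0]
    - [0, [0, 0, 0.15], 0]
    - [0, [0, 0, 0.15], 0]
    - [0, [0, 0, 0.15], 0]
    - [0, [0, 0, 0], 0]

```text
t: 20.75
eef_pos: [537.4, 230.5, 100.4]
tcp_rot: [[0.134, 0.991, -0.001], [0.991, -0.134, -0.0], [-0.0, -0.001, -1.0]]
force: [0.2, 0.8, -0.5]
gripper_width: -0.0
grasp_force: 0.0
```

Emit:
jog_arm:
  commands:
    - [0, [0, 0, 0.08], 0]
    - [0, [0, 0, 0.08], 0]
    - [0, [0, 0, 0.04], 0]
    - [0, [0, 0, 0], 0]

```text
t: 21.08
eef_pos: [537.7, 230.7, 97.1]
tcp_rot: [[0.134, 0.991, -0.0], [0.991, -0.134, -0.0], [-0.0, -0.0, -1.0]]
force: [-0.0, -0.6, 1.0]
gripper_width: 0.004
grasp_force: 0.3
```

Emit:
jog_arm:
  commands:
    - [0, [0, 0, 0.06], 0]
    - [0, [0, 0, 0.05], 0]
    - [0, [0, 0, 0], 0]

```text
t: 21.33
eef_pos: [537.7, 230.7, 94.9]
tcp_rot: [[0.134, 0.991, -0.0], [0.991, -0.134, -0.0], [-0.0, -0.0, -1.0]]
force: [1.0, -0.1, 1.6]
gripper_width: -0.004
grasp_force: 0.3
```

Emit:
jog_arm:
  commands:
    - [0, [0, 0, 0.06], 0]
    - [0, [0, 0, 0.05], 0]
    - [0, [0, 0, 0], 0]

```text
t: 21.58
eef_pos: [537.9, 230.7, 92.9]
tcp_rot: [[0.134, 0.991, 0.0], [0.991, -0.134, -0.0], [0.0, 0.0, -1.0]]
force: [-0.7, -0.9, 4.1]
gripper_width: -0.003
grasp_force: 2.1
```

Emit:
jog_arm:
  commands:
    - [0, [0, 0, 0.04], 0]
    - [0, [0, 0, 0], 0]

```text
t: 21.75
eef_pos: [538.0, 230.8, 92.3]
tcp_rot: [[0.134, 0.991, 0.001], [0.991, -0.134, 0.0], [0.0, 0.001, -1.0]]
force: [0.0, -0.9, 6.3]
gripper_width: 0.0
grasp_force: 3.1
```

Emit:
jog_arm:
  commands:
    - [0, [0, 0, 0.06], 0]
    - [0, [0, 0, 0.05], 0]
    - [0, [0, 0, 0], 0]

```text
t: 22.0
eef_pos: [538.2, 230.9, 90.3]
tcp_rot: [[0.134, 0.991, 0.001], [0.991, -0.134, 0.0], [0.001, 0.001, -1.0]]
force: [-0.6, 0.6, 9.2]
gripper_width: 0.001
grasp_force: 4.2
```

Emit:
jog_arm:
  commands:
    - [0, [0, 0, -0.3], 0]
    - [0, [0, 0, -0.8], 0]
    - [0, [0, 0, -1], 0]
    - [0, [0, 0, -1], 0]
    - [0, [0, 0, -1], 0]

```text
t: 22.42
eef_pos: [537.5, 230.7, 172.7]
tcp_rot: [[0.134, 0.991, -0.001], [0.991, -0.134, 0.0], [-0.0, -0.001, -1.0]]
force: [-0.4, 1.7, 0.3]
gripper_width: 0.003
grasp_force: 0.0
```

Emit:
jog_arm:
  commands:
    - [0, [0, 0, -1], 0]
    - [0, [-1, -1, -1], 0]
    - [0, [-1, -1, 0], 0]
    - [0, [-1, -1, 0], 0]
    - [0, [-1, -1, 0], 0]

```text
t: 22.83
eef_pos: [446.7, 161.6, 212.0]
tcp_rot: [[0.134, 0.991, 0.0], [0.991, -0.134, 0.0], [0.0, 0.0, -1.0]]
force: [-0.4, -0.2, -0.2]
gripper_width: -0.002
grasp_force: 0.0
```

Emit:
jog_arm:
  commands:
    - [0, [-1, -1, 0], 0]
    - [0, [-1, -1, 0], 0]
    - [0, [-1, -1, 0], 0]
    - [0, [-1, -1, 0], 0]
    - [0, [-1, -1, 0], 0]

```text
t: 23.25
eef_pos: [333.9, 75.9, 211.8]
tcp_rot: [[0.133, 0.991, 0.0], [0.991, -0.133, 0.0], [0.0, -0.0, -1.0]]
force: [0.1, -0.6, -0.5]
gripper_width: 0.001
grasp_force: 0.0
```

Emit:
jog_arm:
  commands:
    - [0, [-1, -1, 0], 0]
    - [0, [-1, -1, 0], 0]
    - [0, [-1, 0, 0], 0]
    - [0, [-1, 0, 0], 0]
    - [0, [0, 0, 0], 0]

```text
t: 23.67
eef_pos: [284.5, 0.5, 212.1]
tcp_rot: [[0.136, 0.991, 0.001], [0.991, -0.136, -0.001], [-0.001, 0.001, -1.0]]
force: [-0.6, 0.6, -0.2]
gripper_width: -0.004
grasp_force: 0.0
```

```bash
python3 - <<'E'
from h import *
import pickle
a=snap('side');b=snap('top');pickle.dump((a,b),open('s9.pkl','wb'))
st=monitor.state();P=st['eef_pos'];print(P,st['force'],st['t'])
x,y=205,125; u,v=175,185
A=cv2.resize(np.ascontiguousarray(a['img'][y:y+60,x:x+60,::-1]),(400,400),interpolation=cv2.INTER_CUBIC)
B=cv2.resize(np.ascontiguousarray(b['img'][v:v+50,u:u+50,::-1]),(400,400),interpolation=cv2.INTER_CUBIC)
cv2.imwrite('pics/c8.png',np.hstack([A,B]))
d=np.array([.133,.991,0]);n=np.array([.991,-.133,0]);m=np.array([527.3,152,110.])
def T(r,al,l=0):return m+d*(-8+r*np.cos(al))+n*l+np.array([0,0,r*np.sin(al)])
for th in(0,.1,.2,.35):
  al=th-.2
  print(th,[np.round((proj(b,T(r,al))-(u,v)+.4)*8).tolist() for r in(73.5,104.5)],[np.round((proj(a,T(r,al,l))-(x,y)+.4)*400/60).tolist() for r,l in((73.5,18),(73.5,-18),(104.5,15),(104.5,-15))])
print('head end',np.round((proj(b,m-60*d+[0,0,12])-(u,v)+.4)*8),np.round((proj(a,m-60*d+[0,0,12])-(x,y)+.4)*400/60))
E
```

```text
[284.91626049   2.2239628  212.00769085] [ 0.4807901  -0.08678726  0.33051009] 23.7667
0 [[95.0, 171.0], [23.0, 163.0]] [[268.0, 210.0], [185.0, 212.0], [260.0, 191.0], [192.0, 193.0]]
0.1 [[90.0, 168.0], [16.0, 159.0]] [[268.0, 194.0], [185.0, 196.0], [259.0, 169.0], [191.0, 171.0]]
0.2 [[87.0, 165.0], [10.0, 155.0]] [[267.0, 179.0], [184.0, 181.0], [259.0, 147.0], [191.0, 149.0]]
0.35 [[85.0, 161.0], [7.0, 149.0]] [[267.0, 157.0], [183.0, 159.0], [258.0, 116.0], [190.0, 118.0]]
head end [398. 201.] [230. 298.]
```

View pics/c8.png

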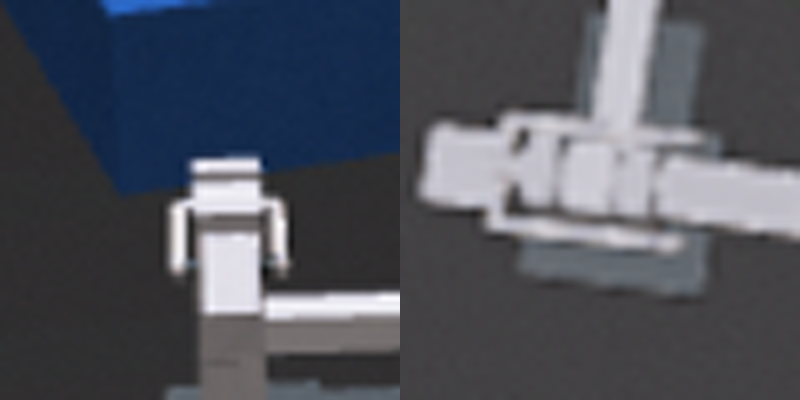

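The ring lies down: crossbar corners at (180,204) and (278,204) on the left, tab outer end at (420,165) on the right, both matching angle ≈ 0. The head end sits a little lower than predicted, so I'll check whether that is droop or a gap at the shoulder.

```bash
python3 - <<'E'
from h import *
import pickle
a,b=pickle.load(open('s9.pkl','rb'))
d=np.array([.133,.991,0]);m=np.array([527.3,152,110.])
g=lambda x,y:(205+x*.15-.4,125+y*.15-.4);t=lambda x,y:(175+(x-400)/8-.4,185+y/8-.4)
for nm,uv in(('end top',(231,313)),('end bottom',(231,350)),('shoulder top',(231,231)),('lug edge',(229,214))):
    r=[]
    for z in(100,105,117,119,122,128):
        Q=onz(a,g(*uv),z);r.append((z,round((Q-m)@d,1)))
    print(nm,r)
for x in(650,655,662):
    print('top',x,[(z,round((onz(b,t(x,185),z)-m)@d,1)) for z in(120,122,128)])
row=lambda s,x0,x1,y:np.round(s['img'][y,x0:x1].mean(1)).astype(int)
print('top rows',[row(b,198,225,y).tolist() for y in(207,208,209)])
print('side col',np.round(a['img'][145:185,239].mean(1)).astype(int).tolist())
E
```

```text
end top [(100, np.float64(-33.7)), (105, np.float64(-42.4)), (117, np.float64(-63.5)), (119, np.float64(-67.1)), (122, np.float64(-72.3)), (128, np.float64(-82.9))]
end bottom [(100, np.float64(-63.4)), (105, np.float64(-71.9)), (117, np.float64(-92.4)), (119, np.float64(-95.8)), (122, np.float64(-101.0)), (128, np.float64(-111.2))]
shoulder top [(100, np.float64(37.1)), (105, np.float64(27.7)), (117, np.float64(5.2)), (119, np.float64(1.4)), (122, np.float64(-4.2)), (128, np.float64(-15.5))]
lug edge [(100, np.float64(52.7)), (105, np.float64(43.2)), (117, np.float64(20.3)), (119, np.float64(16.5)), (122, np.float64(10.8)), (128, np.float64(-0.6))]
top 650 [(120, np.float64(-1.2)), (122, np.float64(-1.4)), (128, np.float64(-2.1))]
top 655 [(120, np.float64(-3.2)), (122, np.float64(-3.4)), (128, np.float64(-4.1))]
top 662 [(120, np.float64(-5.9)), (122, np.float64(-6.1)), (128, np.float64(-6.8))]
top rows [[205, 206, 207, 197, 192, 197, 196, 197, 182, 193, 198, 194, 194, 195, 195, 195, 195, 195, 195, 196, 196, 198, 199, 200, 199, 207, 192], [206, 206, 203, 189, 191, 197, 196, 198, 174, 193, 198, 193, 193, 193, 194, 194, 194, 194, 194, 194, 195, 195, 195, 195, 195, 196, 197], [207, 209, 195, 181, 192, 198, 196, 193, 148, 176, 196, 195, 194, 194, 194, 194, 194, 193, 194, 194, 193, 193, 193, 194, 194, 194, 195]]
side col [49, 47, 50, 104, 229, 200, 112, 194, 238, 238, 229, 225, 105, 106, 117, 208, 226, 226, 227, 227, 227, 226, 227, 226, 226, 226, 222, 107, 102, 102, 101, 99, 98, 103, 92, 103, 105, 105, 105, 104]
```

This looks like normal droop from the bore play. I'll give the head end a gentle nudge to make sure the shoulder is home.

Emit:
jog_arm:
  commands:
    - [0, [0.36, 0.92, 0], 0]
    - [0, [0.36, 0.92, 0], 0]
    - [0, [0.36, 0.92, 0], 0]
    - [0, [0.36, 0.92, 0], 0]
    - [0, [0.36, 0.92, 0], 0]

```text
t: 24.18
eef_pos: [381.9, 27.3, 211.7]
tcp_rot: [[0.133, 0.991, -0.0], [0.991, -0.133, 0.0], [0.0, -0.0, -1.0]]
force: [-0.4, 0.2, -0.8]
gripper_width: -0.001
grasp_force: 0.0
```

Emit:
jog_arm:
  commands:
    - [0, [0.36, 0.92, 0], 0]
    - [0, [0.36, 0.92, 0], 0]
    - [0, [0.36, 0.92, 0], 0]
    - [0, [0.36, 0.92, 0], 0]
    - [0, [0.36, 0.92, 0], 0]

```text
t: 24.6
eef_pos: [477.8, 51.0, 211.5]
tcp_rot: [[0.132, 0.991, -0.001], [0.991, -0.132, 0.0], [0.0, -0.001, -1.0]]
force: [-0.2, 0.2, 0.4]
gripper_width: 0.004
grasp_force: 0.0
```

Emit:
jog_arm:
  commands:
    - [0, [0.36, 0.92, 0], 0]
    - [0, [0.36, 0.92, 0], 0]
    - [0, [0, 0, 0], 0]
    - [0, [0, 0, 0], 0]

```text
t: 24.93
eef_pos: [515.5, 59.9, 211.2]
tcp_rot: [[0.132, 0.991, -0.001], [0.991, -0.132, 0.0], [0.0, -0.001, -1.0]]
force: [-0.8, 0.2, -0.3]
gripper_width: -0.002
grasp_force: 0.0
```

Emit:
jog_arm:
  commands:
    - [0, [-0.2, 0, 1], 0]
    - [0, [0, 0, 1], 0]
    - [0, [0, 0, 1], 0]
    - [0, [0, 0, 1], 0]
    - [0, [0, 0, 1], 0]

```text
t: 25.35
eef_pos: [513.8, 55.2, 111.2]
tcp_rot: [[0.133, 0.991, -0.0], [0.991, -0.133, 0.0], [0.0, -0.0, -1.0]]
force: [-0.2, 0.4, -0.2]
gripper_width: -0.003
grasp_force: 0.0
```

Emit:
jog_arm:
  commands:
    - [0, [0, 0, 0.6], 0]
    - [0, [0.25, 0, 0], 0]
    - [0, [0.25, 0, 0], 0]
    - [0, [0.15, 0, 0], 0]
    - [0, [0, 0, 0], 0]

```text
t: 25.77
eef_pos: [517.0, 68.4, 100.9]
tcp_rot: [[0.133, 0.991, 0.002], [0.991, -0.133, 0.0], [0.0, 0.001, -1.0]]
force: [-0.3, -1.0, 1.1]
gripper_width: -0.003
grasp_force: 0.0
```

Emit:
jog_arm:
  commands:
    - [0, [0.1, 0, 0], 0]
    - [0, [0.1, 0, 0], 0]
    - [0, [0, 0, 0], 0]

```text
t: 26.02
eef_pos: [517.3, 71.7, 100.2]
tcp_rot: [[0.134, 0.991, 0.001], [0.991, -0.134, 0.0], [0.0, 0.001, -1.0]]
force: [0.0, 0.1, -0.4]
gripper_width: 0.0
grasp_force: 0.0
```

Emit:
jog_arm:
  commands:
    - [0, [0.1, 0, 0], 0]
    - [0, [0.1, 0, 0], 0]
    - [0, [0.05, 0, 0], 0]
    - [0, [0, 0, 0], 0]

```text
t: 26.35
eef_pos: [517.8, 76.5, 99.8]
tcp_rot: [[0.134, 0.991, -0.0], [0.991, -0.134, 0.0], [0.0, -0.0, -1.0]]
force: [-0.3, 0.3, -0.3]
gripper_width: -0.003
grasp_force: 0.0
```

Emit:
jog_arm:
  commands:
    - [0, [0.1, 0, 0], 0]
    - [0, [0, 0, 0], 0]

```text
t: 26.52
eef_pos: [518.0, 78.5, 99.9]
tcp_rot: [[0.134, 0.991, -0.0], [0.991, -0.134, -0.0], [-0.0, -0.0, -1.0]]
force: [0.3, -0.6, 0.2]
gripper_width: -0.001
grasp_force: 0.1
```

Emit:
jog_arm:
  commands:
    - [0, [0.06, 0, 0], 0]
    - [0, [0, 0, 0], 0]

```text
t: 26.68
eef_pos: [518.1, 79.0, 99.9]
tcp_rot: [[0.134, 0.991, -0.0], [0.991, -0.134, -0.002], [-0.002, 0.0, -1.0]]
force: [-0.3, -5.9, 1.0]
gripper_width: 0.002
grasp_force: 2.8
```

Emit:
jog_arm:
  commands:
    - [0, [0.06, 0, 0], 0]
    - [0, [0, 0, 0], 0]

```text
t: 26.85
eef_pos: [518.3, 79.2, 100.0]
tcp_rot: [[0.135, 0.991, -0.0], [0.991, -0.135, -0.004], [-0.004, 0.0, -1.0]]
force: [-1.7, -13.6, 3.7]
gripper_width: 0.0
grasp_force: 7.0
```

Emit:
jog_arm:
  commands:
    - [0, [0.06, 0, 0], 0]
    - [0, [0, 0, 0], 0]

```text
t: 27.02
eef_pos: [518.4, 79.4, 100.1]
tcp_rot: [[0.136, 0.991, -0.0], [0.991, -0.136, -0.006], [-0.006, 0.001, -1.0]]
force: [-2.8, -22.8, 5.2]
gripper_width: 0.002
grasp_force: 11.3
```

Stiff straight away, so the shoulder is home. I'll back off, move clear and take a final look.

Emit:
jog_arm:
  commands:
    - [0, [-0.3, 0, 0], 0]
    - [0, [-1, 0, 0], 0]
    - [0, [-1, 0, -0.5], 0]
    - [0, [-0.5, 0, -1], 0]
    - [0, [0, 0, -1], 0]

```text
t: 27.43
eef_pos: [510.3, 24.9, 150.1]
tcp_rot: [[0.135, 0.991, -0.001], [0.991, -0.135, 0.0], [-0.0, -0.001, -1.0]]
force: [0.2, 0.4, 0.6]
gripper_width: -0.001
grasp_force: 0.0
```

Emit:
jog_arm:
  commands:
    - [0, [0, 0, -1], 0]
    - [0, [0, -1, -1], 0]
    - [0, [0, -1, -1], 0]
    - [0, [0, -1, 0], 0]
    - [0, [-1, -1, 0], 0]

```text
t: 27.85
eef_pos: [428.9, 18.8, 210.8]
tcp_rot: [[0.132, 0.991, 0.002], [0.991, -0.132, 0.001], [0.001, 0.002, -1.0]]
force: [0.5, -0.2, -0.7]
gripper_width: -0.003
grasp_force: 0.0
```

Emit:
jog_arm:
  commands:
    - [0, [-1, -1, 0], 0]
    - [0, [-1, -1, 0], 0]
    - [0, [-1, -1, 0], 0]
    - [0, [0, 0, 0], 0]
    - [0, [0, 0, 0], 0]

```text
t: 28.27
eef_pos: [361.1, -34.6, 210.2]
tcp_rot: [[0.136, 0.991, 0.001], [0.991, -0.136, -0.0], [0.0, 0.001, -1.0]]
force: [-0.6, -0.3, -0.1]
gripper_width: -0.001
grasp_force: 0.0
```

```bash
python3 - <<'E'
from h import *
import pickle
a,b=snap('side'),snap('top');a9,b9=pickle.load(open('s9.pkl','rb'));a0,_=pickle.load(open('s0.pkl','rb'))
print('side col',np.round(a['img'][145:185,239].mean(1)).astype(int).tolist())
D=np.abs(a['img'].astype(int)-a9['img']).max(2)[140:190,225:255];print('change since s9 at clevis',(D>40).sum())
m=(np.abs(a['img'].astype(int)-a0['img']).max(2)>50).astype(np.uint8)
n,_,st,_=cv2.connectedComponentsWithStats(m)
print([s.tolist() for s in st[1:] if s[4]>8]);print(monitor.state()['t'],monitor.state()['eef_pos'])
E
```

```text
side col [46, 45, 49, 103, 229, 201, 114, 194, 238, 238, 230, 225, 107, 107, 125, 238, 227, 227, 227, 227, 228, 227, 227, 227, 226, 227, 221, 97, 100, 102, 101, 99, 99, 105, 105, 105, 104, 105, 105, 104]
change since s9 at clevis 4
[[0, 0, 106, 145, 10089], [94, 0, 100, 114, 6247], [98, 25, 34, 66, 1364], [193, 125, 8, 6, 11], [31, 134, 47, 32, 622], [163, 138, 30, 33, 422], [230, 155, 4, 11, 33], [244, 154, 4, 12, 33], [235, 160, 9, 12, 76], [21, 168, 35, 29, 305], [0, 188, 16, 11, 106], [0, 195, 8, 12, 55], [53, 214, 27, 26, 169], [0, 245, 19, 9, 88], [201, 264, 33, 35, 487]]
28.3667 [362.09728506 -34.02500935 210.02914469]
```

```bash
python3 - <<'E'
from h import *
import pickle
a=snap('side');b=snap('top');P=monitor.state()['eef_pos'];print(proj(a,P))
a0,b0=pickle.load(open('s0.pkl','rb'))
m=(np.abs(b['img'].astype(int)-b0['img']).max(2)>50)
print('rack/beaker px changed in top',m[235:285,105:192].sum(),'timer',m[258:284,336:364].sum(),'others',m[110:205,270:380].sum())
print(monitor.state()['force']); close_job()
E
```

```text
[177.28927505 168.75924537]
rack/beaker px changed in top 0 timer 0 others 0
[0.73092169 0.12814818 0.24598732]
the job is handed in; nothing more can be done
```

The linchpin is locked in the clevis: shoulder home against the lug, ring uppermost and snapped fully down. It was laid flat on the bench and released on the way, the other things on the bench look unmoved in the pictures, and I handed the job in at about 28 s.

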